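# Sort repair modules into the stowage racks

## Robot

A 6-joint arm with a two-finger parallel gripper is mounted at the origin on the work surface. World frame = base frame: x ahead of the robot, y to its left, z up, the work surface at z = 0. Lengths are in m, angles in rad, forces in N, time in s.
With the tool pointing down it reaches from about 0.35 to 0.975 m from the base axis. Payload 4.9 kg.
Tool frame: the origin (TCP) lies midway between the tips of the shut fingers; the grasp point (between the pads) lies 19 mm behind it (ctrl.hold_point_z is the distance from the TCP to the grasp point, in m); z points along the fingers, y is the line along which they close (so a half turn about z gives the same grasp; the last joint's range is limited). The gripper opens to 85 mm and grips with 20 to 120 N. Pads are 22 mm wide; open, the fingers measure 114 mm over their backs; the gripper's body (76 mm by 85 mm) begins 54 mm behind the grasp point. The pads swing forward as they close: fully open they stand 13 mm farther back than shut.
Start: joints at [1.024, 0.053, 1.613, -0, 1.476, -0.119], TCP at [0.259, 0.569, 0.231] pointing down, gripper open.
Joint ranges: [-3.01, 3.01], [-1.01, 2.22], [0.06, 2.58], [-1.02, 4.17], [0.09, 2.62], [-3.14, 3.14]. Speed limits (rad/s): [2.57, 2.57, 3.14, 3.14, 3.14, 3.14].

## Interface

Orientations are given as a rotation vector (axis times angle).
In Python, from station import status, viewer, finish_job, ctrl gives the robot as it stands.
- The arm moves only by the shell command python3 -m jog 'ROWS' [FORCE]. ROWS is JSON, a list of rows, each a list of 7 numbers: the turn, a rotation vector about the tool's x, y, z each as a share of 5 degrees, from -1 to 1, then the shift along the tool's x, y, z each as a share of 30 mm, from -1 to 1, then the opening, from -1 (shut) to 1 (fully open). A call has 1 to 5 rows; each row shifts and turns the commanded pose from where the row before left it, along the tool's axes as they then stand; what a row does not reach is not made up. A row lasts 1/8 s, in which the tool goes at most 62.5 mm and 10.7 degrees, less where a joint would pass 70% of its speed; a pose out of reach is approached as far as the arm can. A call with a number of a shift or a turn outside -1 to 1 is refused whole. A call with a gripper value outside its range is refused whole. The fingers move at their own pace and stop on an object; FORCE is the grip in N (left out, the last holds). Time passes only in rows, so rows that do not move let the fingers close. It gives the time, the measured TCP pose, the force, the opening and the grip force at its end, in the units of the state.
- status.get_obs(): the state, without advancing time (a new reading comes with each control period).
- viewer.get_image(name): name is "side" or "top"; returns a dict with "img" (400x640x3 uint8, red, green, blue), "fovy" (degrees; the focal length in pixels is half the picture's height over the tangent of half this angle, whatever the lens; pixels are square), "cx", "cy" (the principal point, pixels), "distortion" ([k1, k2, p1, p2, k3] as OpenCV has them; the pictures are not rectified), "rvec" (rotation vector, rad) and "tvec" (3), from world to camera coordinates, as OpenCV has them. Camera axes: x right, y down, z forward; pixel columns grow to the right and rows downward; lengths in m; the calibration is good to about 2 mm. A picture is of the moment at which its call begins. There is no depth.
- finish_job(): hands the job in; it is judged then, once.
The state is a dict: "t": time; "q": joint angles; "dq": joint speeds; "effort": joint torques, N m; "tool_pos": TCP position; "tool_rot": TCP orientation; "contact_force": force on the tool from outside, world axes, zero at the start; "wrist_torque": the same for the moment, N m; "opening": finger opening in m; "grip_force": force on a finger pad.
Only numpy, scipy, OpenCV 4.12 (cv2) and the standard library are available. Lean on these libraries where they do the work, as an engineer would, in place of code of your own. Each camera call takes 0.05 s, during which the arm holds its last target. There are 200 camera calls.

## Task

Clear the repair mat: put both green circuit-board modules into the rack marked with the white card with a green board on it and the metal power supply into the rack marked with the yellow card. Slide each one along the bench, without lifting it, under the clear roof until you feel it bear flush and square against the orange back stop, leaving no gap, but gently enough that the stops keep their setting. Leave the two tins and the screwdriver where they are.

Things in the scene. Friction and masses are not known exactly. Their poses are not given: they have to be found in the camera images.
- board_a: green circuit board on a black carrier, 78 mm wide (own x) by 100 mm long (own y); too wide to grip. Origin at the centre of the underside, z up; it starts flat on the bench, long axis within about 0.25 rad of world y (either way round is fine). Carrier 24 mm high with upright sides, parts on top up to 40 mm. About 0.3 kg.
- board_b: second module, the same as board_a.
- supply: metal-cased power supply with a round fan grille on top, 78 mm wide (own x) by 100 mm long (own y); too wide to grip. Origin at the centre of the underside, z up; it starts flat on the bench, long axis within about 0.25 rad of world y (either way round is fine). 40 mm high (44 mm with terminals), about 0.4 kg.
- rack_left: left (+y) rack, fixed, no floor: things slide in on the bench. Clear roof 390 mm wide (own y), 190 mm deep (own x), underside 70 mm, top 75 mm above the bench, on four 12 mm corner posts (366 mm free between them). Origin at bench level, middle of the mouth below the roof's front edge; own x points into the rack (about world +y), z up. Two modules fit side by side along own y.
- rack_right: right (-y) rack, fixed, no floor: things slide in on the bench. Clear roof 390 mm wide (own y), 190 mm deep (own x), underside 70 mm, top 75 mm above the bench, on four 12 mm corner posts (366 mm free between them). Origin at bench level, middle of the mouth below the roof's front edge; own x points into the rack (about world -y), z up. Two modules fit side by side along own y.
- stop_left_face (a point): middle of the orange front face of the adjustable back stop of the left rack, 25 mm above the bench. Axes as the rack's: x points into the rack, away from the mouth. The stop is a bar 355 mm wide (own y) and 45 mm high, face 114 to 128 mm behind the mouth at the start; it sits on stiff slides and starts to yield when pushed with about 12 N.
- stop_right_face (a point): middle of the orange front face of the adjustable back stop of the right rack, 25 mm above the bench. Axes as the rack's: x points into the rack, away from the mouth. The stop is a bar 355 mm wide (own y) and 45 mm high, face 114 to 128 mm behind the mouth at the start; it sits on stiff slides and starts to yield when pushed with about 12 N.
- card_boards: white, with a green board picture, card, 76 x 100 x 3 mm, fixed flat on the roof of one of the racks: that rack is for the circuit-board modules. Origin at the centre of its underside. Which of the two racks it lies on varies.
- card_supplies: yellow, with a silver box picture, card, 76 x 100 x 3 mm, fixed flat on the roof of one of the racks: that rack is for the power supply. Origin at the centre of its underside. Which of the two racks it lies on varies.
- tin_blue: blue round tin, diameter 64 mm, 28 mm high; bystander. Origin at the centre of its underside.
- tin_grey: bright grey round tin, diameter 64 mm, 28 mm high; bystander. Origin at the centre of its underside.
- screwdriver: screwdriver, 170 mm long, lying on the bench; bystander. Origin under its middle, own x towards the tip.

How it is judged:
By the outcome, as a careful person would: the job done as asked, in the order asked, and still so for the second after the job is handed in, with the robot touching nothing.
It also fails if it takes over 64 s, if anything falls off the work surface, if the arm or the gripper's body presses on something with over 40 N, if the wrist force passes 120 N, or if a joint passes its speed limit or range.

## Working session

There is one attempt and no reset: what is moved stays moved. The work goes in short steps, Python scripts to look and compute and a shell command to move; the robot and the scene stay as the last step left them, time stands still between calls to the robot, and variables do not carry over. Pictures are saved under pics/ and viewed, at most 10 in all, crops included, and the job is handed in when it is done.

```bash
mkdir -p pics; ls
python3 - <<'E'
from station import status,viewer,ctrl
import cv2
o=status.get_obs(); print(o)
for n in("top","side"):
    d=viewer.get_image(n); cv2.imwrite(f"pics/{n}0.png",d["img"][:,:,::-1])
    print({k:v for k,v in d.items() if k!="img"})
E
```

```text
pics
{'t': 0.0, 'q': array([ 1.02401647e+00,  5.33486183e-02,  1.61435107e+00, -1.36889935e-05,
        1.47600049e+00, -1.18974233e-01]), 'dq': array([-0.00058526,  0.00023072, -0.00138462,  0.0004519 ,  0.00196823,
       -0.00139477]), 'effort': array([ 1.99218761e-03, -3.93693030e+01, -3.70174062e+01, -7.50699019e-05,
        7.33627821e-03,  9.24059634e-06]), 'tool_pos': array([0.25894605, 0.56812162, 0.23003405]), 'tool_rot': array([-0.66673695, -3.06933393,  0.00313509]), 'contact_force': array([-0.57682013, -0.96401288, -1.00836845]), 'wrist_torque': array([ 0.01500504, -0.00534954, -0.02003238]), 'grip_force': 0.0, 'opening': 0.08529553894068252}
{'fovy': 45.60009381970847, 'cx': 311.0919266359545, 'cy': 197.95120602631093, 'distortion': array([-0.11493647,  0.        ,  0.        ,  0.        ,  0.        ]), 'rvec': array([ 2.17436739, -2.20990497,  0.08575627]), 'tvec': array([-0.00622992,  0.60321559,  1.01395703])}
{'fovy': 57.33299381499243, 'cx': 317.9898091187737, 'cy': 197.62222803610697, 'distortion': array([-0.07949141,  0.        ,  0.        ,  0.        ,  0.        ]), 'rvec': array([ 2.26429482, -1.00521361,  0.34795339]), 'tvec': array([-0.43027652,  0.38430264,  0.65074541])}
```

View pics/top0.png

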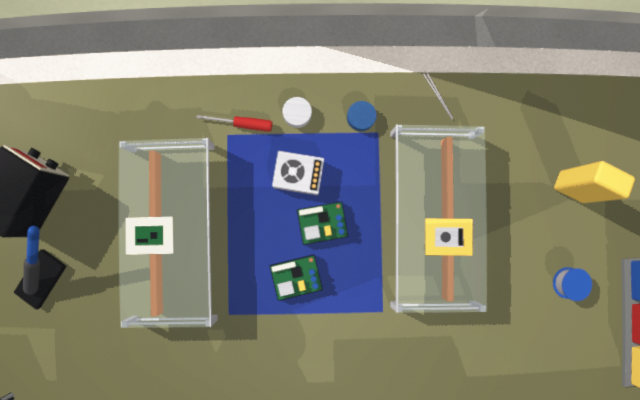

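View pics/side0.png

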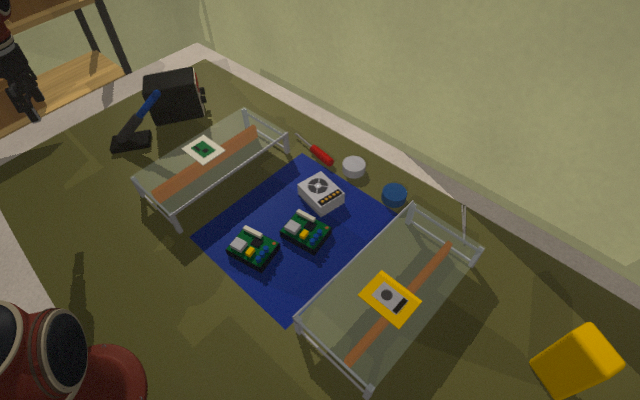

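The boards (top view around (325,223) and (298,278)) go to the left rack, which has the white card. The supply (298,172) goes to the right rack, which has the yellow card. I'll enlarge the view to measure.

```bash
cat > h.py <<'E'
import numpy as np, cv2
from scipy.spatial.transform import Rotation as R
from station import status, viewer
def cam(n):
    d=viewer.get_image(n); f=200/np.tan(np.radians(d["fovy"]/2))
    d["K"]=np.array([[f,0,d["cx"]],[0,f,d["cy"]],[0,0,1.]]); return d
def w(d,uv,z):   # pixels -> world at height z
    uv=np.atleast_2d(np.array(uv,float)); 
    p=cv2.undistortPoints(uv[:,None],d["K"],d["distortion"])[:,0]
    Rm=cv2.Rodrigues(d["rvec"])[0]; c=-Rm.T@d["tvec"]
    r=np.c_[p,np.ones(len(p))]@Rm
    return c+r*((z-c[2])/r[:,2])[:,None]
def px(d,P): return cv2.projectPoints(np.atleast_2d(np.array(P,float)),d["rvec"],d["tvec"],d["K"],d["distortion"])[0][:,0]
E
python3 - <<'E'
from h import *
d=cam("top"); im=d["img"][:,:,::-1]
cv2.imwrite("pics/c1.png",cv2.resize(im[140:310,225:395],None,fx=3.5,fy=3.5,interpolation=cv2.INTER_CUBIC))
hsv=cv2.cvtColor(np.ascontiguousarray(im),cv2.COLOR_BGR2HSV)
# things on mat: not blue mat
m=((hsv[...,0]<100)|(hsv[...,1]<150)|(hsv[...,2]<50)).astype(np.uint8)
for name,(r0,r1,c0,c1) in dict(sup=(147,197,265,330),ba=(200,247,290,356),bb=(252,304,262,332)).items():
    s=np.zeros_like(m); s[r0:r1,c0:c1]=m[r0:r1,c0:c1]
    n,l,st,ce=cv2.connectedComponentsWithStats(s); k=1+st[1:,4].argmax()
    pts=np.argwhere(l==k)[:,::-1].astype(np.float32)
    rc=cv2.minAreaRect(pts); print(name,rc,st[k])
    print(w(d,cv2.boxPoints(rc),.024).round(4))
org=((hsv[...,0]>3)&(hsv[...,0]<18)&(hsv[...,1]>90)).astype(np.uint8)
for c in((140,172),(432,462)):
    pts=[]
    for r in list(range(150,215))+list(range(260,300)):
        k=np.flatnonzero(org[r,c[0]:c[1]]); 
        if len(k)>3: pts.append((r,c[0]+k[0],c[0]+k[-1]+1))
    pts=np.array(pts); print(len(pts), pts[::12].tolist())
E
```

```text
sup ((297.5540771484375, 172.67568969726562), (49.648494720458984, 40.27775192260742), 9.462322235107422) [ 271  150   54   47 1984]
[[ 0.6249  0.0734  0.024 ]
 [ 0.7117  0.0581  0.024 ]
 [ 0.6921 -0.0486  0.024 ]
 [ 0.6054 -0.0326  0.024 ]]
ba ((322.2663879394531, 222.791748046875), (37.51372146606445, 46.725154876708984), 79.87532806396484) [ 297  202   52   43 1638]
[[ 0.5806  0.0171  0.024 ]
 [ 0.5968 -0.0828  0.024 ]
 [ 0.5167 -0.0955  0.024 ]
 [ 0.5007  0.0041  0.024 ]]
bb ((296.0835876464844, 277.4803161621094), (37.61970901489258, 47.3538818359375), 76.75948333740234) [ 270  255   53   46 1665]
[[ 0.4606  0.0775  0.024 ]
 [ 0.4823 -0.022   0.024 ]
 [ 0.4034 -0.0392  0.024 ]
 [ 0.3818  0.0601  0.024 ]]
104 [[151, 149, 156], [163, 149, 161], [175, 149, 161], [187, 149, 161], [199, 149, 161], [211, 149, 161], [268, 150, 162], [280, 150, 162], [292, 151, 162]]
105 [[150, 441, 453], [162, 442, 453], [174, 442, 453], [186, 442, 453], [198, 442, 453], [210, 442, 453], [267, 442, 454], [279, 442, 454], [291, 442, 453]]
```

View pics/c1.png

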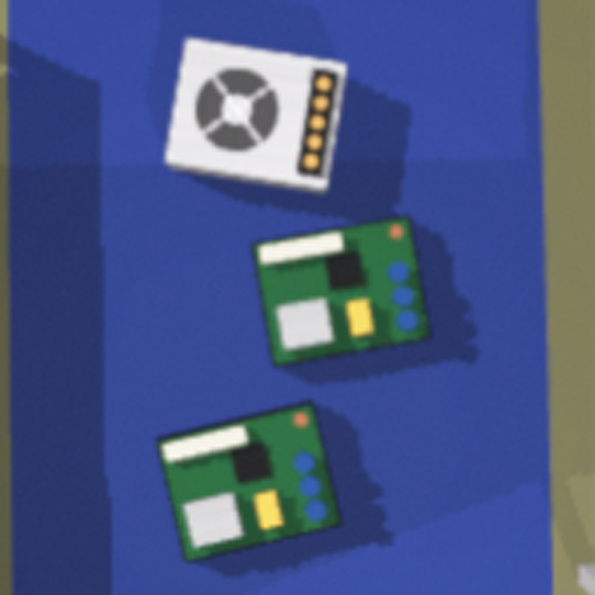

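```bash
cat >> h.py <<'E'
def rot(yaw,tilt,s):  # fingers' line at world yaw (tool y = +x turned by yaw); s=+1 tool leans to +y
    return R.from_euler('z',yaw)*R.from_euler('x',s*tilt)*R.from_matrix([[0,1,0],[1,0,0],[0,0,-1]])
def plan(pos,Rt,p0=None,R0=None,step=.0295):
    o=status.get_obs()
    p0=o["tool_pos"] if p0 is None else np.array(p0); R0=R.from_rotvec(o["tool_rot"]) if R0 is None else R0
    rv=(R0.inv()*Rt).as_rotvec(); dp=np.array(pos)-p0
    n=max(1,int(np.ceil(max(np.linalg.norm(dp)/step,np.degrees(np.linalg.norm(rv))/5))))
    for i in range(n):
        Ri=R0*R.from_rotvec(rv*i/n)
        print("[%s,G]"%",".join("%.2f"%v for v in np.r_[np.degrees(rv)/n/5, Ri.inv().apply(dp/n)/.03]),end="," if i%5<4 else "\n")
    print()
E
python3 - <<'E'
from h import *
d=cam("top"); im=np.ascontiguousarray(d["img"][:,:,::-1])
b,g,r=[im[...,i].astype(float) for i in range(3)]
e=cv2.GaussianBlur(r-b,(0,0),.8)
for nm,c,sg in(("L",(150,175),1),("R",(430,452),-1)):
    P=[]
    for row in list(range(165,212))+list(range(262,295)):
        gr=np.diff(e[row,c[0]:c[1]])*-sg; k=gr.argmax()
        a=gr[max(k-2,0):k+3].clip(0); P.append((c[0]+max(k-2,0)+(a*np.arange(len(a))).sum()/a.sum()+.5,row))
    for z in(0,.045):
        W=w(d,P,z); f=np.polyfit(W[:,0],W[:,1],1); res=W[:,1]-np.polyval(f,W[:,0])
        print(nm,z,"y@.43,.55,.66",np.polyval(f,[.43,.55,.66]).round(4),"slope",f[0].round(4),"std",res.std().round(4))
# rack corners (roof top, z .075): outer end corners by eye from top0
print("roof L mouth",w(d,[(210,140),(212,325)],.075).round(3).tolist(),"R mouth",w(d,[(396,127),(395,311)],.075).round(3).tolist())
print("sup top z.04",w(d,[(225+187/3.5,140+37/3.5),(225+346/3.5,140+62/3.5),(225+327/3.5,140+190/3.5),(225+165/3.5,140+163/3.5)],.04).round(4).tolist())
print("B",w(d,[(225+157/3.5,140+437/3.5),(225+311/3.5,140+401/3.5),(225+341/3.5,140+525/3.5),(225+187/3.5,140+562/3.5)],.024).round(4).tolist())
print("A",w(d,[(225+252/3.5,140+243/3.5),(225+411/3.5,140+216/3.5),(225+431/3.5,140+337/3.5),(225+274/3.5,140+367/3.5)],.024).round(4).tolist())
print(px(d,status.get_obs()["tool_pos"]))
plan([.432,-.11,.16],rot(0,np.pi/4,1))
E
```

```text
L 0 y@.43,.55,.66 [0.3178 0.3192 0.3205] slope 0.0119 std 0.0001
L 0.045 y@.43,.55,.66 [0.304  0.3054 0.3067] slope 0.0119 std 0.0001
R 0 y@.43,.55,.66 [-0.3035 -0.3067 -0.3095] slope -0.026 std 0.0002
R 0.045 y@.43,.55,.66 [-0.2906 -0.2938 -0.2966] slope -0.026 std 0.0002
roof L mouth [[0.724, 0.194, 0.075], [0.342, 0.192, 0.075]] R mouth [[0.746, -0.196, 0.075], [0.364, -0.184, 0.075]]
sup top z.04 [[0.7049, 0.0527, 0.04], [0.6879, -0.0446, 0.04], [0.6093, -0.0316, 0.04], [0.6274, 0.067, 0.04]]
B [[0.46, 0.0751, 0.024], [0.4805, -0.0199, 0.024], [0.4042, -0.037, 0.024], [0.3832, 0.0578, 0.024]]
A [[0.5784, 0.0149, 0.024], [0.5935, -0.0838, 0.024], [0.5186, -0.0946, 0.024], [0.5018, 0.0025, 0.024]]
[[ -5.84446254 383.90623277]]
[-0.21,0.33,0.52,-0.61,-0.76,0.10,G],[-0.21,0.33,0.52,-0.65,-0.73,0.07,G],[-0.21,0.33,0.52,-0.68,-0.70,0.03,G],[-0.21,0.33,0.52,-0.71,-0.67,0.00,G],[-0.21,0.33,0.52,-0.74,-0.64,-0.03,G]
[-0.21,0.33,0.52,-0.77,-0.60,-0.07,G],[-0.21,0.33,0.52,-0.79,-0.57,-0.10,G],[-0.21,0.33,0.52,-0.81,-0.53,-0.13,G],[-0.21,0.33,0.52,-0.83,-0.49,-0.17,G],[-0.21,0.33,0.52,-0.85,-0.45,-0.20,G]
[-0.21,0.33,0.52,-0.86,-0.41,-0.23,G],[-0.21,0.33,0.52,-0.87,-0.36,-0.26,G],[-0.21,0.33,0.52,-0.88,-0.32,-0.30,G],[-0.21,0.33,0.52,-0.88,-0.27,-0.33,G],[-0.21,0.33,0.52,-0.88,-0.23,-0.36,G]
[-0.21,0.33,0.52,-0.88,-0.18,-0.39,G],[-0.21,0.33,0.52,-0.87,-0.13,-0.41,G],[-0.21,0.33,0.52,-0.87,-0.08,-0.44,G],[-0.21,0.33,0.52,-0.86,-0.04,-0.47,G],[-0.21,0.33,0.52,-0.84,0.01,-0.49,G]
[-0.21,0.33,0.52,-0.83,0.06,-0.52,G],[-0.21,0.33,0.52,-0.81,0.10,-0.54,G],[-0.21,0.33,0.52,-0.79,0.15,-0.56,G],[-0.21,0.33,0.52,-0.76,0.20,-0.58,G],
```

```bash
python3 -m jog '[[-0.21,0.33,0.52,-0.61,-0.76,0.1,0.1],[-0.21,0.33,0.52,-0.65,-0.73,0.07,0.1],[-0.21,0.33,0.52,-0.68,-0.7,0.03,0.1],[-0.21,0.33,0.52,-0.71,-0.67,0,0.1],[-0.21,0.33,0.52,-0.74,-0.64,-0.03,0.1]]' 20
python3 -m jog '[[-0.21,0.33,0.52,-0.77,-0.6,-0.07,0.1],[-0.21,0.33,0.52,-0.79,-0.57,-0.1,0.1],[-0.21,0.33,0.52,-0.81,-0.53,-0.13,0.1],[-0.21,0.33,0.52,-0.83,-0.49,-0.17,0.1],[-0.21,0.33,0.52,-0.85,-0.45,-0.2,0.1]]'
python3 -m jog '[[-0.21,0.33,0.52,-0.86,-0.41,-0.23,0.1],[-0.21,0.33,0.52,-0.87,-0.36,-0.26,0.1],[-0.21,0.33,0.52,-0.88,-0.32,-0.3,0.1],[-0.21,0.33,0.52,-0.88,-0.27,-0.33,0.1],[-0.21,0.33,0.52,-0.88,-0.23,-0.36,0.1]]'
python3 -m jog '[[-0.21,0.33,0.52,-0.88,-0.18,-0.39,0.1],[-0.21,0.33,0.52,-0.87,-0.13,-0.41,0.1],[-0.21,0.33,0.52,-0.87,-0.08,-0.44,0.1],[-0.21,0.33,0.52,-0.86,-0.04,-0.47,0.1],[-0.21,0.33,0.52,-0.84,0.01,-0.49,0.1]]'
python3 -m jog '[[-0.21,0.33,0.52,-0.83,0.06,-0.52,0.1],[-0.21,0.33,0.52,-0.81,0.1,-0.54,0.1],[-0.21,0.33,0.52,-0.79,0.15,-0.56,0.1],[-0.21,0.33,0.52,-0.76,0.2,-0.58,0.1]]'
python3 - <<'E'
from h import *
o=status.get_obs(); print(o["q"].round(2),R.from_rotvec(o["tool_rot"]).as_matrix().round(2))
cv2.imwrite("pics/s1.png",cam("side")["img"][:,:,::-1])
plan([.431,-.11,.012],rot(.012,np.pi/4,1))
E
```

```text
t: 0.82
tool_pos: [0.2954, 0.4262, 0.2163]
tool_rot: [-0.972, -2.854, -0.182]
contact_force: [0.1, 0.5, 1.0]
opening: 0.0469
grip_force: 0.0
t: 1.45
tool_pos: [0.3312, 0.2845, 0.2022]
tool_rot: [-1.236, -2.602, -0.348]
contact_force: [-0.4, 0.6, 0.9]
opening: 0.0471
grip_force: 0.0
t: 2.08
tool_pos: [0.3667, 0.1426, 0.1882]
tool_rot: [-1.462, -2.32, -0.496]
contact_force: [0.7, 0.2, -0.1]
opening: 0.0471
grip_force: 0.0
t: 2.7
tool_pos: [0.4021, 0.0011, 0.1741]
tool_rot: [-1.65, -2.014, -0.627]
contact_force: [0.7, 0.2, -0.5]
opening: 0.0466
grip_force: 0.0
t: 3.2
tool_pos: [0.4305, -0.1123, 0.1631]
tool_rot: [-1.772, -1.756, -0.719]
contact_force: [0.6, -0.8, 0.7]
opening: 0.0471
grip_force: 0.0
[-0.76 -0.03  1.96  0.55  1.78 -0.8 ] [[ 0.01  1.   -0.  ]
 [ 0.71 -0.01  0.7 ]
 [ 0.7  -0.01 -0.71]]
[0.02,0.02,-0.04,-0.56,0.01,0.62,G],[0.02,0.02,-0.04,-0.57,0.01,0.61,G],[0.02,0.02,-0.04,-0.57,0.00,0.61,G],[0.02,0.02,-0.04,-0.57,0.00,0.61,G],[0.02,0.02,-0.04,-0.57,0.00,0.61,G]
[0.02,0.02,-0.04,-0.57,0.00,0.61,G],
```

View pics/s1.png

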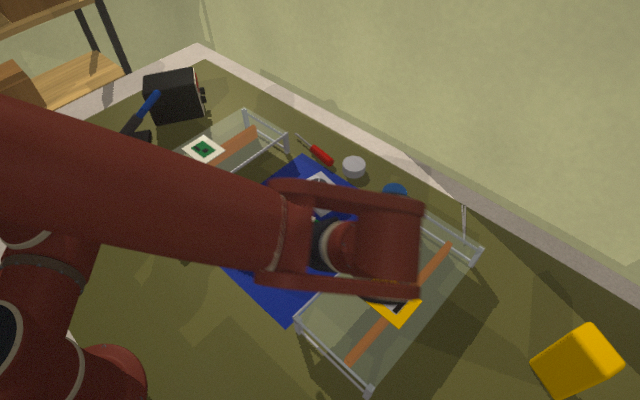

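The wrist trails over the right rack, so I'll start each push with little tilt and tilt further as the push goes on.

Run:
```python
from h import *
r20=rot(.012,np.radians(20),1)
plan([.431,-.085,.009],r20)
print("push with tilt")
r45=rot(.012,np.radians(45),1)
plan([.431,.12,.009],r45,[.431,-.085,.009],r20,step=.0175)
```

```text
[0.01,-0.82,-0.04,-0.48,0.00,0.72,G],[0.01,-0.82,-0.04,-0.42,0.00,0.76,G],[0.01,-0.82,-0.04,-0.37,0.00,0.79,G],[0.01,-0.82,-0.04,-0.31,0.00,0.81,G],[0.01,-0.82,-0.04,-0.25,0.00,0.83,G]
[0.01,-0.82,-0.04,-0.19,0.00,0.85,G],
push with tilt
[-0.00,0.42,-0.00,0.54,0.01,0.19,G],[-0.00,0.42,-0.00,0.53,0.01,0.21,G],[-0.00,0.42,-0.00,0.52,0.01,0.23,G],[-0.00,0.42,-0.00,0.51,0.01,0.25,G],[-0.00,0.42,-0.00,0.50,0.01,0.27,G]
[-0.00,0.42,-0.00,0.49,0.01,0.29,G],[-0.00,0.42,-0.00,0.48,0.01,0.31,G],[-0.00,0.42,-0.00,0.47,0.01,0.32,G],[-0.00,0.42,-0.00,0.46,0.01,0.34,G],[-0.00,0.42,-0.00,0.44,0.01,0.36,G]
[-0.00,0.42,-0.00,0.43,0.01,0.37,G],[-0.00,0.42,-0.00,0.42,0.01,0.39,G],
```

```bash
python3 -m jog '[[0.01,-0.82,-0.04,-0.48,0,0.72,0.1],[0.01,-0.82,-0.04,-0.42,0,0.76,0.1],[0.01,-0.82,-0.04,-0.37,0,0.79,0.1],[0.01,-0.82,-0.04,-0.31,0,0.81,0.1],[0.01,-0.82,-0.04,-0.25,0,0.83,0.1]]'
python3 -m jog '[[0.01,-0.82,-0.04,-0.19,0,0.85,0.1],[0,0,0,0,0,0,0.1]]'
python3 - <<'E'
from h import *
cv2.imwrite("pics/t2.png",cv2.resize(cam("top")["img"][120:320,120:400,::-1],None,fx=2.5,fy=2.5))
E
```

```text
t: 3.88
tool_pos: [0.4299, -0.0858, 0.0349]
tool_rot: [-1.979, -2.004, -0.419]
contact_force: [1.8, -0.7, 0.6]
opening: 0.047
grip_force: 0.0
t: 4.12
tool_pos: [0.4281, -0.0788, 0.0086]
tool_rot: [-2.011, -2.046, -0.353]
contact_force: [0.2, 0.6, 0.3]
opening: 0.047
grip_force: 0.0
```

View pics/t2.png

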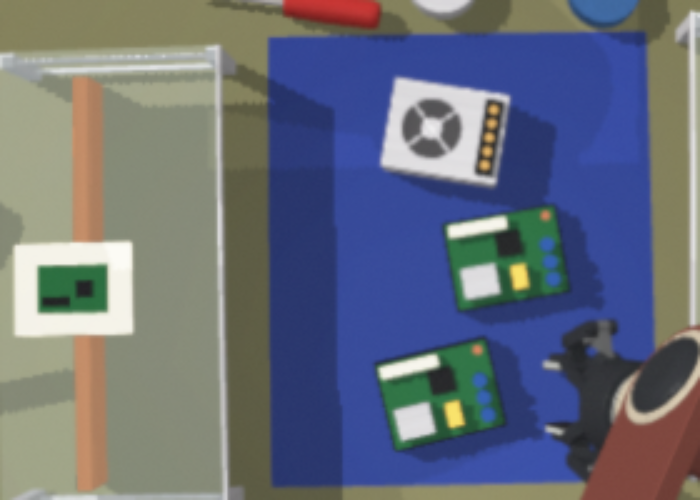

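Fingers stand behind board B (tips at crop (552,365) and (552,430)), centred on it and clear of board A. I'll push while tilting.

```bash
python3 -m jog '[[0,0.42,0,0.54,0.01,0.19,0.1],[0,0.42,0,0.53,0.01,0.21,0.1],[0,0.42,0,0.52,0.01,0.23,0.1],[0,0.42,0,0.51,0.01,0.25,0.1],[0,0.42,0,0.5,0.01,0.27,0.1]]'
python3 -m jog '[[0,0.42,0,0.49,0.01,0.29,0.1],[0,0.42,0,0.48,0.01,0.31,0.1],[0,0.42,0,0.47,0.01,0.32,0.1],[0,0.42,0,0.46,0.01,0.34,0.1],[0,0.42,0,0.44,0.01,0.36,0.1]]'
python3 -m jog '[[0,0.42,0,0.43,0.01,0.37,0.1],[0,0.42,0,0.42,0.01,0.39,0.1],[0,0,0,0,0,0,0.1]]'
python3 - <<'E'
from h import *
o=status.get_obs(); print(R.from_rotvec(o["tool_rot"]).as_matrix().round(3),o["q"].round(2))
cv2.imwrite("pics/t3.png",cv2.resize(cam("top")["img"][120:320,120:400,::-1],None,fx=2.5,fy=2.5))
plan([.431,.19,.009],rot(.012,np.pi/4,1),step=.0175)
E
```

```text
t: 4.8
tool_pos: [0.4302, 0.0057, 0.0104]
tool_rot: [-1.905, -1.935, -0.521]
contact_force: [-0.1, 0.4, -1.1]
opening: 0.0472
grip_force: 0.5
t: 5.42
tool_pos: [0.4301, 0.0914, 0.0101]
tool_rot: [-1.789, -1.818, -0.67]
contact_force: [0.6, -0.4, -0.7]
opening: 0.0468
grip_force: 0.4
t: 5.8
tool_pos: [0.4293, 0.1255, 0.0098]
tool_rot: [-1.741, -1.77, -0.723]
contact_force: [0.1, -0.2, 0.4]
opening: 0.047
grip_force: 0.0
[[-0.011  1.    -0.013]
 [ 0.705  0.017  0.709]
 [ 0.709 -0.001 -0.705]] [-0.34  0.04  2.21  0.76  1.32 -0.71]
[-0.01,-0.01,0.01,0.38,0.02,0.39,G],[-0.01,-0.01,0.01,0.38,0.02,0.39,G],[-0.01,-0.01,0.01,0.38,0.02,0.39,G],[-0.01,-0.01,0.01,0.38,0.02,0.39,G],
```

View pics/t3.png

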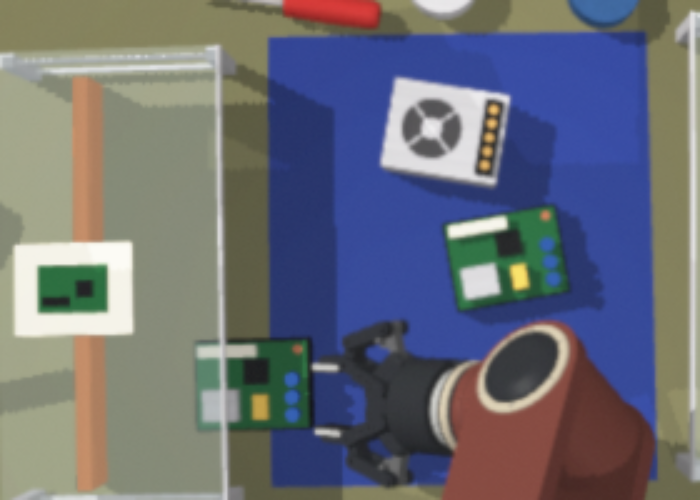

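Board B is square on the fingers (crop col 312 rear) and entering the rack. I'll close in, then creep.

```bash
python3 -m jog '[[-0.01,-0.01,0.01,0.38,0.02,0.39,0.1],[-0.01,-0.01,0.01,0.38,0.02,0.39,0.1],[0,0,0,0.38,0.02,0.39,0.1],[0,0,0,0.38,0.02,0.39,0.1],[0,0,0,0.15,0,0.15,0.1]]'
python3 -m jog '[[0,0,0,0.05,0,0.05,0.1],[0,0,0,0.05,0,0.05,0.1],[0,0,0,0.05,0,0.05,0.1]]'
python3 - <<'E'
from h import *
o=status.get_obs(); print(o["tool_pos"],o["contact_force"])
d=cam("top"); im=d["img"].astype(float)
# board rear edge columns per row: sharp change from board (dark) to mat
print(px(d,[[.43,.218,.024],[.43,.3178,.024],[.39,.3178,.024],[.47,.3178,.024]]).round(1).tolist())
cv2.imwrite("pics/t4.png",cv2.resize(d["img"][230:310,140:270,::-1],None,fx=6,fy=6,interpolation=cv2.INTER_CUBIC))
E
```

```text
t: 6.48
tool_pos: [0.4315, 0.1974, 0.0097]
tool_rot: [-1.745, -1.772, -0.724]
contact_force: [0.1, -1.5, 1.4]
opening: 0.0469
grip_force: 1.1
t: 6.85
tool_pos: [0.4318, 0.2023, 0.0095]
tool_rot: [-1.747, -1.77, -0.725]
contact_force: [0.5, -2.9, 2.1]
opening: 0.047
grip_force: 1.1
[0.43177748 0.20230802 0.00950932] [ 0.49202778 -2.871758    2.1406843 ]
[[204.0, 279.6], [158.5, 279.9], [158.7, 298.4], [158.4, 261.4]]
```

View pics/t4.png

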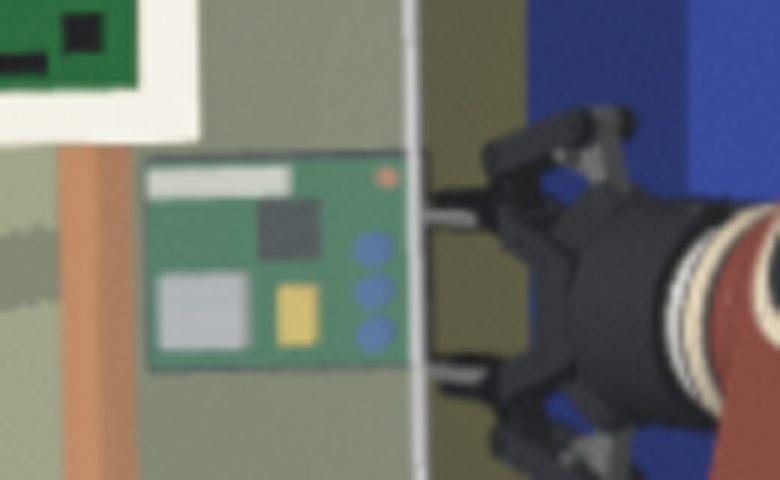

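About 12 mm gap remains (board front at column ~164 against ~158.5 for the stop). I'll keep creeping.

```bash
python3 -m jog '[[0,0,0,0.05,0,0.05,0.1],[0,0,0,0.05,0,0.05,0.1],[0,0,0,0.05,0,0.05,0.1]]'
python3 -m jog '[[0,0,0,0.02,0,0.02,0.1],[0,0,0,0.02,0,0.02,0.1]]'
python3 -m jog '[[0,0,0,0.02,0,0.02,0.1],[0,0,0,0.02,0,0.02,0.1]]'
```

```text
t: 7.28
tool_pos: [0.4315, 0.2089, 0.0095]
tool_rot: [-1.747, -1.77, -0.724]
contact_force: [0.1, -2.2, 1.9]
opening: 0.0465
grip_force: 1.0
t: 7.52
tool_pos: [0.4315, 0.2106, 0.0095]
tool_rot: [-1.747, -1.771, -0.724]
contact_force: [0.2, -2.2, 1.7]
opening: 0.0467
grip_force: 1.0
t: 7.78
tool_pos: [0.4315, 0.2123, 0.0095]
tool_rot: [-1.747, -1.77, -0.724]
contact_force: [0.1, -2.1, 0.8]
opening: 0.0466
grip_force: 1.0
```

```bash
for i in 1; do python3 -m jog '[[0,0,0,0.02,0,0.02,0.1]]'; python3 -m jog '[[0,0,0,0.01,0,0.01,0.1]]'; python3 -m jog '[[0,0,0,0.01,0,0.01,0.1]]';  python3 -m jog '[[0,0,0,0.01,0,0.01,0.1]]'; done | grep -E "t:|tool_pos|contact"
```

```text
t: 7.9
tool_pos: [0.4315, 0.2126, 0.0094]
tool_rot: [-1.747, -1.772, -0.723]
contact_force: [-2.9, -11.3, 4.6]
t: 8.02
tool_pos: [0.4316, 0.2126, 0.0094]
tool_rot: [-1.747, -1.773, -0.723]
contact_force: [-3.4, -12.0, 5.7]
t: 8.15
tool_pos: [0.4316, 0.2127, 0.0093]
tool_rot: [-1.748, -1.773, -0.722]
contact_force: [-4.6, -14.6, 6.5]
t: 8.28
tool_pos: [0.4316, 0.2127, 0.0093]
tool_rot: [-1.748, -1.774, -0.722]
contact_force: [-5.1, -18.0, 8.5]
```

Contact was stiffer than expected, so I'm backing off now.

```bash
python3 -m jog '[[0,0,0,-0.04,0,-0.04,0.1]]';python3 -m jog '[[0,0,0,-0.4,0,-0.4,0.1],[0,0,0,-0.7,0,-0.7,0.1],[0,0,0,-0.7,0,-0.7,0.1]]'
python3 - <<'E'
from h import *
d=cam("top"); im=np.ascontiguousarray(d["img"][:,:,::-1])
b,g,r=[im[...,i].astype(float) for i in range(3)]
e=cv2.GaussianBlur(r-b,(0,0),.8)
P=[]
for row in list(range(165,212)):
        gr=np.diff(e[row,150:175])*-1; k=gr.argmax()
        a=gr[max(k-2,0):k+3].clip(0); P.append((150+max(k-2,0)+(a*np.arange(len(a))).sum()/a.sum()+.5,row))
W=w(d,P,0); f=np.polyfit(W[:,0],W[:,1],1); print(np.polyval(f,[.43,.55,.66]).round(4),f[0].round(4))
cv2.imwrite("pics/t5.png",cv2.resize(d["img"][230:310,140:270,::-1],None,fx=6,fy=6,interpolation=cv2.INTER_CUBIC))
# B sides: green edges
E
```

```text
t: 8.4
tool_pos: [0.4314, 0.2122, 0.0095]
tool_rot: [-1.747, -1.771, -0.724]
contact_force: [0.0, 0.2, 0.1]
opening: 0.0466
grip_force: 0.0
t: 8.78
tool_pos: [0.432, 0.136, 0.0093]
tool_rot: [-1.746, -1.77, -0.724]
contact_force: [0.3, -0.6, 0.4]
opening: 0.0472
grip_force: 0.0
[0.318  0.3193 0.3206] 0.0109
```

View pics/t5.png

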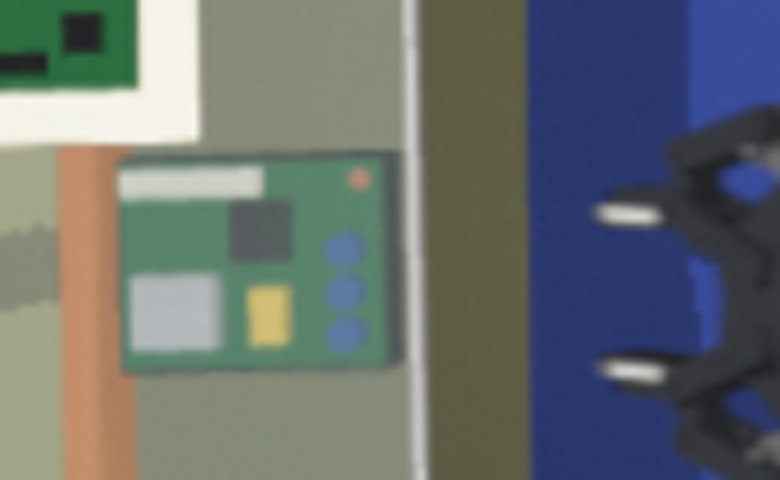

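Board B sits flush, and the stop line is unchanged (y=0.318). Next is board A.

Run:
```python
from h import *
rc=rot(.012,np.pi/4,1); r10=rot(.012,np.radians(10),1)
plan([.45,.08,.11],rc); print()
plan([.546,-.122,.11],r10,[.45,.08,.11],rc); print()
plan([.546,-.122,.009],r10,[.546,-.122,.11],r10)
print("push"); plan([.546,.07,.009],r10,[.546,-.122,.009],r10,step=.0195); print()
plan([.546,.18,.009],rc,[.546,.07,.009],r10,step=.0175)
```

```text
[0.00,0.00,0.00,0.28,0.14,-0.91,G],[0.00,0.00,0.00,0.28,0.14,-0.91,G],[0.00,0.00,0.00,0.28,0.14,-0.91,G],[0.00,0.00,0.00,0.28,0.14,-0.91,G],

[0.00,-0.88,0.00,-0.60,0.39,-0.60,G],[0.00,-0.88,0.00,-0.64,0.39,-0.55,G],[0.00,-0.88,0.00,-0.68,0.39,-0.50,G],[0.00,-0.88,0.00,-0.72,0.39,-0.45,G],[0.00,-0.88,0.00,-0.75,0.39,-0.39,G]
[0.00,-0.88,0.00,-0.78,0.39,-0.33,G],[0.00,-0.88,0.00,-0.80,0.39,-0.27,G],[0.00,-0.88,0.00,-0.82,0.39,-0.21,G],

[0.00,0.00,0.00,-0.15,-0.00,0.83,G],[0.00,0.00,0.00,-0.15,-0.00,0.83,G],[0.00,0.00,0.00,-0.15,-0.00,0.83,G],[0.00,0.00,0.00,-0.15,-0.00,0.83,G],
push
[0.00,0.00,0.00,0.63,0.01,0.11,G],[0.00,0.00,0.00,0.63,0.01,0.11,G],[0.00,0.00,0.00,0.63,0.01,0.11,G],[0.00,0.00,0.00,0.63,0.01,0.11,G],[0.00,0.00,0.00,0.63,0.01,0.11,G]
[0.00,0.00,0.00,0.63,0.01,0.11,G],[0.00,0.00,0.00,0.63,0.01,0.11,G],[0.00,0.00,0.00,0.63,0.01,0.11,G],[0.00,0.00,0.00,0.63,0.01,0.11,G],[0.00,0.00,0.00,0.63,0.01,0.11,G]


[-0.00,0.88,-0.00,0.45,0.01,0.08,G],[-0.00,0.88,-0.00,0.44,0.01,0.11,G],[-0.00,0.88,-0.00,0.43,0.01,0.15,G],[-0.00,0.88,-0.00,0.42,0.01,0.18,G],[-0.00,0.88,-0.00,0.41,0.01,0.21,G]
[-0.00,0.88,-0.00,0.39,0.01,0.24,G],[-0.00,0.88,-0.00,0.37,0.01,0.27,G],[-0.00,0.88,-0.00,0.35,0.01,0.30,G],
```

```bash
(python3 -m jog '[[0,0,0,0.28,0.14,-0.91,0.1],[0,0,0,0.28,0.14,-0.91,0.1],[0,0,0,0.28,0.14,-0.91,0.1],[0,0,0,0.28,0.14,-0.91,0.1]]'
python3 -m jog '[[0,-0.88,0,-0.6,0.39,-0.6,0.1],[0,-0.88,0,-0.64,0.39,-0.55,0.1],[0,-0.88,0,-0.68,0.39,-0.5,0.1],[0,-0.88,0,-0.72,0.39,-0.45,0.1],[0,-0.88,0,-0.75,0.39,-0.39,0.1]]'
python3 -m jog '[[0,-0.88,0,-0.78,0.39,-0.33,0.1],[0,-0.88,0,-0.8,0.39,-0.27,0.1],[0,-0.88,0,-0.82,0.39,-0.21,0.1],[0,0,0,0,0,0,0.1]]') | grep -E "^t:|pos|force"
python3 - <<'E'
from h import *
plan([.546,-.122,.009],rot(.012,np.radians(10),1))
E
```

```text
t: 9.32
tool_pos: [0.4496, 0.0832, 0.111]
contact_force: [-0.7, -0.3, 0.2]
grip_force: 0.0
t: 9.95
tool_pos: [0.5102, -0.0432, 0.1104]
contact_force: [-0.7, 0.6, -0.1]
grip_force: 0.0
t: 10.45
tool_pos: [0.5466, -0.1182, 0.1109]
contact_force: [-0.8, -0.8, 0.0]
grip_force: 0.0
[0.00,0.01,0.00,-0.18,-0.01,0.83,G],[0.00,0.01,0.00,-0.18,-0.01,0.83,G],[0.00,0.01,0.00,-0.18,-0.01,0.83,G],[0.00,0.01,0.00,-0.18,-0.01,0.83,G],
```

```bash
(python3 -m jog '[[0,0,0,-0.18,0,0.83,0.1],[0,0,0,-0.18,0,0.83,0.1],[0,0,0,-0.18,0,0.83,0.1],[0,0,0,-0.18,0,0.83,0.1],[0,0,0,0,0,0,0.1]]'
python3 -m jog '[[0,0,0,0.63,0.01,0.11,0.1],[0,0,0,0.63,0.01,0.11,0.1],[0,0,0,0.63,0.01,0.11,0.1],[0,0,0,0.63,0.01,0.11,0.1],[0,0,0,0.63,0.01,0.11,0.1]]') | grep -E "^t:|pos|force"
python3 - <<'E'
from h import *
cv2.imwrite("pics/t6.png",cv2.resize(cam("top")["img"][120:320,120:400,::-1],None,fx=2.5,fy=2.5))
plan([.546,.07,.009],rot(.012,np.radians(10),1),step=.0195)
E
```

```text
t: 11.08
tool_pos: [0.5435, -0.1212, 0.0063]
contact_force: [0.2, 0.5, 0.6]
grip_force: 0.0
t: 11.7
tool_pos: [0.5473, -0.026, 0.0097]
contact_force: [1.1, -4.3, 2.3]
grip_force: 1.4
[0.00,0.00,0.01,0.62,0.01,0.11,G],[0.00,0.00,0.01,0.62,0.01,0.11,G],[0.00,0.00,0.01,0.62,0.00,0.11,G],[0.00,0.00,0.01,0.62,0.00,0.11,G],[0.00,0.00,0.01,0.62,0.00,0.11,G]
```

View pics/t6.png

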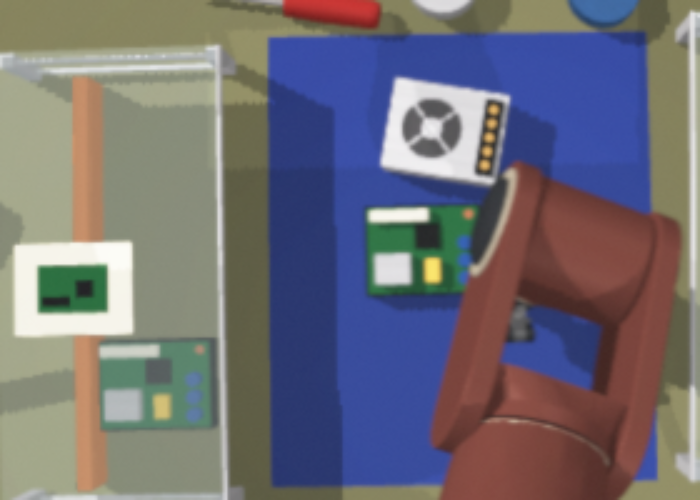

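Board A is square (crop 365–480, 207–297), and the supply hasn't moved. I'll continue and tilt.

```bash
(python3 -m jog '[[0,0,0,0.62,0,0.11,0.1],[0,0,0,0.62,0,0.11,0.1],[0,0,0,0.62,0,0.11,0.1],[0,0,0,0.62,0,0.11,0.1],[0,0,0,0.62,0,0.11,0.1]]'
python3 -m jog '[[0,0.88,0,0.45,0.01,0.08,0.1],[0,0.88,0,0.44,0.01,0.11,0.1],[0,0.88,0,0.43,0.01,0.15,0.1],[0,0.88,0,0.42,0.01,0.18,0.1],[0,0.88,0,0.41,0.01,0.21,0.1]]'
python3 -m jog '[[0,0.88,0,0.39,0.01,0.24,0.1],[0,0.88,0,0.37,0.01,0.27,0.1],[0,0.88,0,0.35,0.01,0.3,0.1],[0,0,0,0,0,0,0.1]]') | grep -E "^t:|pos|force"
python3 - <<'E'
from h import *
o=status.get_obs();print(R.from_rotvec(o["tool_rot"]).as_matrix()[:,1].round(4))
cv2.imwrite("pics/t7.png",cv2.resize(cam("top")["img"][180:310,140:290,::-1],None,fx=4,fy=4,interpolation=cv2.INTER_CUBIC))
plan([.546,.208,.009],rot(.012,np.pi/4,1),step=.01)
E
```

```text
t: 12.38
tool_pos: [0.5452, 0.0686, 0.0084]
contact_force: [0.1, -3.3, 2.7]
grip_force: 1.4
t: 13.0
tool_pos: [0.5449, 0.1374, 0.0075]
contact_force: [0.4, -0.8, -1.1]
grip_force: 0.6
t: 13.5
tool_pos: [0.5446, 0.1782, 0.0067]
contact_force: [-0.3, -0.3, -0.5]
grip_force: 0.0
[ 0.9999  0.0137 -0.0035]
[-0.01,0.00,-0.00,0.19,0.01,0.17,G],[-0.01,0.00,-0.00,0.19,0.01,0.17,G],[-0.01,0.00,-0.00,0.19,0.01,0.17,G],[-0.01,0.00,-0.00,0.19,0.01,0.17,G],
```

```bash
(python3 -m jog '[[0,0,0,0.19,0.01,0.17,0.1],[0,0,0,0.19,0.01,0.17,0.1],[0,0,0,0.19,0.01,0.17,0.1],[0,0,0,0.17,0.01,0.17,0.1],[0,0,0,0.02,0,0.02,0.1]]'
python3 -m jog '[[0,0,0,0.02,0,0.02,0.1],[0,0,0,0.01,0,0.01,0.1]]'; python3 -m jog '[[0,0,0,0.01,0,0.01,0.1]]'; python3 -m jog '[[0,0,0,0.01,0,0.01,0.1]]') | grep -E "^t:|pos|contact"
```

```text
t: 14.18
tool_pos: [0.5471, 0.2088, 0.0099]
contact_force: [-1.1, -1.5, 1.7]
t: 14.42
tool_pos: [0.5473, 0.2092, 0.0098]
contact_force: [-1.0, -2.3, 2.1]
t: 14.55
tool_pos: [0.5473, 0.2096, 0.0098]
contact_force: [0.1, -3.8, 3.0]
t: 14.68
tool_pos: [0.5474, 0.21, 0.0098]
contact_force: [-0.4, -3.3, 3.4]
```

```bash
(python3 -m jog '[[0,0,0,0.01,0,0.01,0.1],[0,0,0,0.01,0,0.01,0.1],[0,0,0,0.01,0,0.01,0.1]]';python3 -m jog '[[0,0,0,0.01,0,0.01,0.1],[0,0,0,0.01,0,0.01,0.1],[0,0,0,0.01,0,0.01,0.1]]';python3 -m jog '[[0,0,0,0.01,0,0.01,0.1]]';python3 -m jog '[[0,0,0,0.01,0,0.01,0.1]]') | grep -E "^t:|pos|contact"
```

```text
t: 15.05
tool_pos: [0.5473, 0.2115, 0.0097]
contact_force: [0.3, -2.6, 1.9]
t: 15.42
tool_pos: [0.547, 0.2128, 0.0096]
contact_force: [0.0, -2.9, 1.9]
t: 15.55
tool_pos: [0.5469, 0.2133, 0.0096]
contact_force: [0.9, -2.3, 2.5]
t: 15.68
tool_pos: [0.5469, 0.2137, 0.0096]
contact_force: [0.9, -3.2, 2.6]
```

Now one row at a time.

```bash
(python3 -m jog '[[0,0,0,0.006,0,0.006,0.1]]';python3 -m jog '[[0,0,0,0.006,0,0.006,0.1]]') | grep -E "^t:|pos|contact"
```

```text
t: 15.8
tool_pos: [0.5469, 0.2138, 0.0095]
contact_force: [-1.2, -4.5, 3.3]
t: 15.92
tool_pos: [0.5469, 0.2138, 0.0095]
contact_force: [-1.2, -6.7, 4.0]
```

```bash
(python3 -m jog '[[0,0,0,0.006,0,0.006,0.1]]') | grep -E "^t:|pos|contact"
```

```text
t: 16.05
tool_pos: [0.5469, 0.2139, 0.0095]
contact_force: [-0.9, -7.6, 4.2]
```

```bash
python3 -m jog '[[0,0,0,0.006,0,0.006,0.1]]' | grep -E "^t:|pos|contact"
```

```text
t: 16.18
tool_pos: [0.547, 0.2139, 0.0095]
contact_force: [-2.3, -9.1, 4.9]
```

Board A bears against the stop at 9 N total, about 6.5 N on the stop. I'll retreat and plan for the supply.

```bash
(python3 -m jog '[[0,0,0,-0.04,0,-0.04,0.1],[0,0,0,-0.4,0,-0.4,0.1],[0,0,0,-0.7,0,-0.7,0.1],[0,0,0,0,0,0,0.1]]') | grep -E "^t:|pos|contact"
python3 - <<'E'
from h import *
rc=rot(.012,np.pi/4,1); r10=rot(-.026,np.radians(10),-1)
plan([.56,.12,.12],rc); print()
plan([.66,.105,.12],r10,[.56,.12,.12],rc); print()
plan([.66,.105,.012],r10,[.66,.105,.12],r10)
E
```

```text
t: 16.68
tool_pos: [0.548, 0.1646, 0.0094]
contact_force: [-0.5, -0.2, 0.7]
[0.00,-0.00,-0.00,0.31,0.08,-0.73,G],[0.00,-0.00,-0.00,0.31,0.08,-0.73,G],[0.00,-0.00,-0.00,0.31,0.08,-0.73,G],[0.00,-0.00,-0.00,0.31,0.08,-0.73,G],[0.00,-0.00,-0.00,0.31,0.08,-0.73,G]


[-0.01,-0.92,0.04,-0.03,0.28,-0.03,G],[-0.01,-0.92,0.04,-0.03,0.28,-0.03,G],[-0.01,-0.92,0.04,-0.03,0.28,-0.03,G],[-0.01,-0.92,0.04,-0.04,0.28,-0.02,G],[-0.01,-0.92,0.04,-0.04,0.28,-0.02,G]
[-0.01,-0.92,0.04,-0.04,0.28,-0.02,G],[-0.01,-0.92,0.04,-0.04,0.28,-0.01,G],[-0.01,-0.92,0.04,-0.04,0.28,-0.01,G],[-0.01,-0.92,0.04,-0.04,0.28,-0.01,G],[-0.01,-0.92,0.04,-0.04,0.28,-0.00,G]
[-0.01,-0.92,0.04,-0.04,0.28,-0.00,G],[-0.01,-0.92,0.04,-0.04,0.28,0.00,G],

[0.00,0.00,0.00,0.16,0.00,0.89,G],[0.00,0.00,0.00,0.16,0.00,0.89,G],[0.00,0.00,0.00,0.16,0.00,0.89,G],[0.00,0.00,0.00,0.16,0.00,0.89,G],
```

```bash
(python3 -m jog '[[0,0,0,0.31,0.08,-0.73,0.1],[0,0,0,0.31,0.08,-0.73,0.1],[0,0,0,0.31,0.08,-0.73,0.1],[0,0,0,0.31,0.08,-0.73,0.1],[0,0,0,0.31,0.08,-0.73,0.1]]'
python3 -m jog '[[-0.01,-0.92,0.04,-0.03,0.28,-0.03,0.1],[-0.01,-0.92,0.04,-0.03,0.28,-0.03,0.1],[-0.01,-0.92,0.04,-0.03,0.28,-0.03,0.1],[-0.01,-0.92,0.04,-0.04,0.28,-0.02,0.1],[-0.01,-0.92,0.04,-0.04,0.28,-0.02,0.1]]'
python3 -m jog '[[-0.01,-0.92,0.04,-0.04,0.28,-0.02,0.1],[-0.01,-0.92,0.04,-0.04,0.28,-0.01,0.1],[-0.01,-0.92,0.04,-0.04,0.28,-0.01,0.1],[-0.01,-0.92,0.04,-0.04,0.28,-0.01,0.1],[-0.01,-0.92,0.04,-0.04,0.28,0,0.1]]'
python3 -m jog '[[-0.01,-0.92,0.04,-0.04,0.28,0,0.1],[-0.01,-0.92,0.04,-0.04,0.28,0,0.1],[0,0,0,0,0,0,0.1]]') | grep -E "^t:|pos|contact"
python3 - <<'E'
from h import *
o=status.get_obs();print(o["q"].round(2))
r10=rot(-.026,np.radians(10),-1);r40=rot(-.026,np.radians(40),-1)
plan([.66,.108,.012],r10); print("push")
plan([.657,-.01,.011],r10,[.66,.108,.012],r10,step=.0195);print()
plan([.654,-.13,.011],r40,[.657,-.01,.011],r10,step=.0175)
cv2.imwrite("pics/t8.png",cv2.resize(cam("top")["img"][90:310,130:400,::-1],None,fx=2.5,fy=2.5))
E
```

```text
t: 17.3
tool_pos: [0.5603, 0.1218, 0.1223]
contact_force: [0.8, 0.2, -0.4]
t: 17.92
tool_pos: [0.6026, 0.1159, 0.122]
contact_force: [-0.4, 0.9, -0.4]
t: 18.55
tool_pos: [0.6445, 0.1094, 0.122]
contact_force: [-1.0, 0.3, 0.4]
t: 18.92
tool_pos: [0.6611, 0.1077, 0.1212]
contact_force: [0.5, -0.2, 0.5]
[ 0.12  0.27  1.57 -0.18  1.34  0.19]
[-0.00,0.01,-0.00,0.16,-0.01,0.90,G],[-0.00,0.01,-0.00,0.16,-0.01,0.90,G],[-0.00,0.01,-0.00,0.16,-0.01,0.90,G],[-0.00,0.01,-0.00,0.16,-0.01,0.90,G],
push
[0.00,0.00,0.00,-0.55,0.00,0.10,G],[0.00,0.00,0.00,-0.55,0.00,0.10,G],[0.00,0.00,0.00,-0.55,0.00,0.10,G],[0.00,0.00,0.00,-0.55,0.00,0.10,G],[0.00,0.00,0.00,-0.55,0.00,0.10,G]
[0.00,0.00,0.00,-0.55,0.00,0.10,G],[0.00,0.00,0.00,-0.55,0.00,0.10,G],

[0.00,-0.86,0.00,-0.56,0.00,0.10,G],[0.00,-0.86,0.00,-0.55,0.00,0.14,G],[0.00,-0.86,0.00,-0.54,0.00,0.18,G],[0.00,-0.86,0.00,-0.53,0.00,0.22,G],[0.00,-0.86,0.00,-0.51,0.00,0.26,G]
[0.00,-0.86,0.00,-0.49,0.00,0.30,G],[0.00,-0.86,0.00,-0.46,0.00,0.33,G],
```

View pics/t8.png

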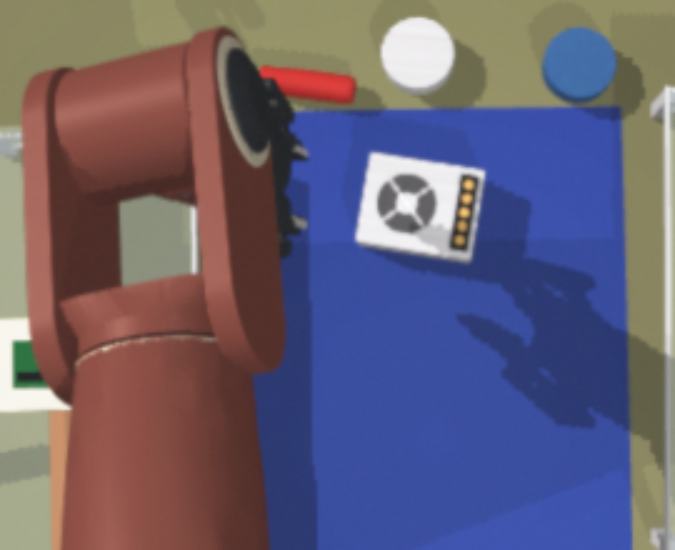

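The fingers are well below the screwdriver (crop (310,85)) in x and left of the supply (355–485). Descend and push.

```bash
(python3 -m jog '[[0,0,0,0.16,-0.01,0.9,0.1],[0,0,0,0.16,-0.01,0.9,0.1],[0,0,0,0.16,-0.01,0.9,0.1],[0,0,0,0.16,-0.01,0.9,0.1],[0,0,0,0,0,0,0.1]]'
python3 -m jog '[[0,0,0,-0.55,0,0.1,0.1],[0,0,0,-0.55,0,0.1,0.1],[0,0,0,-0.55,0,0.1,0.1],[0,0,0,-0.55,0,0.1,0.1],[0,0,0,-0.55,0,0.1,0.1]]'
python3 -m jog '[[0,0,0,-0.55,0,0.1,0.1],[0,0,0,-0.55,0,0.1,0.1],[0,-0.86,0,-0.56,0,0.1,0.1],[0,-0.86,0,-0.55,0,0.14,0.1]]') | grep -E "^t:|pos|contact"
python3 - <<'E'
from h import *
plan([.654,-.13,.011],rot(-.026,np.radians(40),-1),step=.0175)
d=cam("top");cv2.imwrite("pics/t9.png",cv2.resize(d["img"][90:310,230:500,::-1],None,fx=2.5,fy=2.5))
E
```

```text
t: 19.6
tool_pos: [0.6568, 0.1052, 0.008]
contact_force: [-0.5, -0.6, 0.8]
t: 20.23
tool_pos: [0.6583, 0.0215, 0.0117]
contact_force: [0.0, 4.0, 3.8]
t: 20.72
tool_pos: [0.6554, -0.0469, 0.0106]
contact_force: [0.1, 2.2, -1.3]
[-0.00,-0.84,-0.00,-0.52,0.01,0.18,G],[-0.00,-0.84,-0.00,-0.51,0.01,0.22,G],[-0.00,-0.84,-0.00,-0.49,0.01,0.25,G],[-0.00,-0.84,-0.00,-0.47,0.01,0.29,G],[-0.00,-0.84,-0.00,-0.45,0.01,0.32,G]
```

View pics/t9.png

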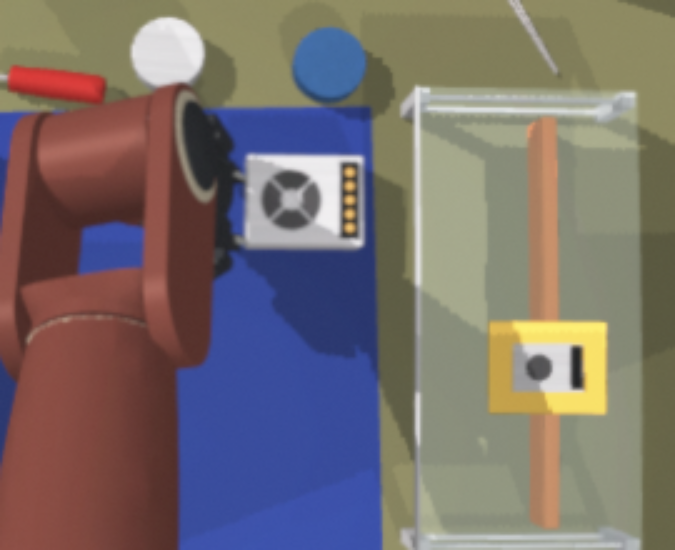

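The supply is square on the fingers. I'll continue to just short of the stop.

```bash
(python3 -m jog '[[0,-0.84,0,-0.52,0.01,0.18,0.1],[0,-0.84,0,-0.51,0.01,0.22,0.1],[0,-0.84,0,-0.49,0.01,0.25,0.1],[0,-0.84,0,-0.47,0.01,0.29,0.1],[0,-0.84,0,-0.45,0.01,0.32,0.1]]'
python3 -m jog '[[0,0,0,-0.38,0,0.32,0.1],[0,0,0,-0.38,0,0.32,0.1],[0,0,0,-0.3,0,0.25,0.1],[0,0,0,0,0,0,0.1]]') | grep -E "^t:|pos|contact"
python3 - <<'E'
from h import *
o=status.get_obs();M=R.from_rotvec(o["tool_rot"]).as_matrix();print(M[:,1].round(4),M[:,2].round(2),o["q"].round(2))
plan([.652,-.195,.011],rot(-.026,np.radians(40),-1),step=.009)
E
```

```text
t: 21.4
tool_pos: [0.6537, -0.1291, 0.0093]
contact_force: [-0.9, 1.5, -1.9]
t: 21.9
tool_pos: [0.6531, -0.1715, 0.0106]
contact_force: [-0.4, 0.3, 0.3]
[ 0.9995 -0.03   -0.0011] [-0.02 -0.64 -0.77] [-0.1   0.44  1.67 -0.79  1.12  0.32]
[-0.01,-0.01,-0.01,-0.20,-0.00,0.16,G],[-0.01,-0.01,-0.01,-0.20,-0.00,0.16,G],[-0.01,-0.01,-0.01,-0.20,-0.00,0.16,G],
```

```bash
(python3 -m jog '[[-0.01,-0.01,-0.01,-0.2,0,0.16,0.1],[-0.01,-0.01,-0.01,-0.2,0,0.16,0.1],[-0.01,-0.01,-0.01,-0.2,0,0.16,0.1],[0,0,0,-0.05,0,0.042,0.1]]'
python3 -m jog '[[0,0,0,-0.025,0,0.021,0.1],[0,0,0,-0.025,0,0.021,0.1]]'
python3 -m jog '[[0,0,0,-0.01,0,0.0085,0.1]]') | grep -E "^t:|pos|contact"
python3 - <<'E'
from h import *
d=cam("top"); im=np.ascontiguousarray(d["img"][:,:,::-1]);b,g,r=[im[...,i].astype(float) for i in range(3)]
for row in (165,172,180): print(row,im[row,428:450].tolist()[::1] if row==172 else "")
print(px(d,[[.655,-.309,.04],[.655,-.209,.04],[.655,-.309,0]]).round(1).tolist())
E
```

```text
t: 22.4
tool_pos: [0.6526, -0.1951, 0.0106]
contact_force: [-1.2, 3.0, 1.3]
t: 22.65
tool_pos: [0.6526, -0.1965, 0.0106]
contact_force: [-0.3, 4.3, 1.9]
t: 22.78
tool_pos: [0.6526, -0.1969, 0.0105]
contact_force: [0.7, 4.6, 2.4]
165 
172 [[196, 194, 190], [196, 193, 189], [196, 193, 190], [195, 193, 189], [192, 191, 187], [162, 161, 157], [105, 104, 98], [98, 97, 93], [100, 105, 103], [103, 112, 113], [101, 107, 107], [99, 100, 95], [114, 113, 108], [161, 160, 158], [144, 154, 168], [106, 131, 168], [98, 128, 171], [99, 129, 172], [102, 133, 179], [106, 142, 194], [110, 148, 202], [110, 149, 204]]
180 
[[445.9, 171.3], [400.3, 171.9], [440.7, 173.5]]
```

```bash
(python3 -m jog '[[0,0,0,-0.012,0,0.01,0.1],[0,0,0,-0.012,0,0.01,0.1],[0,0,0,-0.012,0,0.01,0.1]]'
python3 -m jog '[[0,0,0,-0.012,0,0.01,0.1],[0,0,0,-0.012,0,0.01,0.1],[0,0,0,-0.012,0,0.01,0.1]]'
python3 -m jog '[[0,0,0,-0.012,0,0.01,0.1],[0,0,0,-0.012,0,0.01,0.1]]') | grep -E "^t:|pos|contact"
```

```text
t: 23.2
tool_pos: [0.6525, -0.1985, 0.0105]
contact_force: [-0.8, 4.9, 2.5]
t: 23.58
tool_pos: [0.6525, -0.1999, 0.0105]
contact_force: [0.0, 4.0, 3.3]
t: 23.82
tool_pos: [0.6524, -0.2008, 0.0105]
contact_force: [0.7, 6.0, 3.6]
```

```bash
(python3 -m jog '[[0,0,0,-0.008,0,0.007,0.1]]'; python3 -m jog '[[0,0,0,-0.008,0,0.007,0.1]]') | grep -E "^t:|pos|contact"
```

```text
t: 23.95
tool_pos: [0.6524, -0.2011, 0.0105]
contact_force: [-0.1, 4.3, 3.0]
t: 24.08
tool_pos: [0.6524, -0.2015, 0.0105]
contact_force: [0.4, 4.9, 3.5]
```

```bash
(python3 -m jog '[[0,0,0,-0.008,0,0.007,0.1]]'; python3 -m jog '[[0,0,0,-0.008,0,0.007,0.1]]') | grep -E "^t:|pos|contact"
```

```text
t: 24.2
tool_pos: [0.6524, -0.2018, 0.0105]
contact_force: [0.0, 5.1, 4.6]
t: 24.32
tool_pos: [0.6524, -0.2021, 0.0105]
contact_force: [0.5, 4.7, 3.7]
```

```bash
(python3 -m jog '[[0,0,0,-0.008,0,0.007,0.1]]'; python3 -m jog '[[0,0,0,-0.008,0,0.007,0.1]]') | grep -E "^t:|pos|contact"
```

```text
t: 24.45
tool_pos: [0.6524, -0.2024, 0.0105]
contact_force: [0.1, 5.0, 3.1]
t: 24.58
tool_pos: [0.6523, -0.2027, 0.0105]
contact_force: [0.8, 5.3, 3.9]
```

```bash
(python3 -m jog '[[0,0,0,-0.008,0,0.007,0.1]]'; python3 -m jog '[[0,0,0,-0.008,0,0.007,0.1]]') | grep -E "^t:|pos|contact"
```

```text
t: 24.7
tool_pos: [0.6524, -0.203, 0.0105]
contact_force: [0.4, 5.1, 4.0]
t: 24.82
tool_pos: [0.6523, -0.2034, 0.0105]
contact_force: [0.1, 5.5, 3.8]
```

```bash
(python3 -m jog '[[0,0,0,-0.008,0,0.007,0.1]]') | grep -E "^t:|pos|contact"
```

```text
t: 24.95
tool_pos: [0.6523, -0.2037, 0.0105]
contact_force: [0.7, 5.7, 3.9]
```

```bash
(python3 -m jog '[[0,0,0,-0.008,0,0.007,0.1]]') | grep -E "^t:|pos|contact"
```

```text
t: 25.08
tool_pos: [0.6523, -0.204, 0.0105]
contact_force: [-0.3, 4.8, 3.3]
```

```bash
(python3 -m jog '[[0,0,0,-0.008,0,0.007,0.1]]') | grep -E "^t:|pos|contact"
```

```text
t: 25.2
tool_pos: [0.6523, -0.2043, 0.0105]
contact_force: [-0.7, 5.6, 3.6]
```

```bash
(python3 -m jog '[[0,0,0,-0.008,0,0.007,0.1]]') | grep -E "^t:|pos|contact"
```

```text
t: 25.32
tool_pos: [0.6523, -0.2044, 0.0105]
contact_force: [-0.7, 7.2, 4.7]
```

```bash
(python3 -m jog '[[0,0,0,-0.006,0,0.005,0.1]]') | grep -E "^t:|pos|contact"
```

```text
t: 25.45
tool_pos: [0.6523, -0.2044, 0.0105]
contact_force: [-1.0, 7.9, 4.1]
```

```bash
(python3 -m jog '[[0,0,0,-0.005,0,0.004,0.1]]') | grep -E "^t:|pos|contact"
```

```text
t: 25.58
tool_pos: [0.6524, -0.2044, 0.0105]
contact_force: [0.1, 8.5, 4.9]
```

```bash
(python3 -m jog '[[0,0,0,-0.008,0,0.007,0.1]]') | grep -E "^t:|pos|contact"
```

```text
t: 25.7
tool_pos: [0.6524, -0.2044, 0.0105]
contact_force: [-1.2, 10.8, 6.6]
```

```bash
(python3 -m jog '[[0,0,0,-0.005,0,0.004,0.1]]') | grep -E "^t:|pos|contact"
```

```text
t: 25.82
tool_pos: [0.6524, -0.2044, 0.0105]
contact_force: [-1.2, 11.3, 5.7]
```

The supply bears firmly with no stop movement. I'll retreat and check.

```bash
(python3 -m jog '[[0,0,0,0.04,0,-0.033,0.1],[0,0,0,0.4,0,-0.33,0.1],[0,0,0,0.76,0,-0.64,0.1],[0,0,0,0.76,0,-0.64,0.1]]'
python3 -m jog '[[0,0,0,-0.2,-0.6,-0.75,0.1],[0,0,0,-0.2,-0.6,-0.75,0.1],[0,0,0,-0.2,-0.6,-0.75,0.1],[0,0,0,-0.2,-0.6,-0.75,0.1],[0,0,0,-0.2,-0.6,-0.75,0.1]]'
python3 -m jog '[[0,0,0,-0.2,-0.6,-0.75,0.1],[0,0,0,-0.2,-0.6,-0.75,0.1],[0,0,0,-0.2,-0.6,-0.75,0.1],[0,0,0,0,0,0,0.1]]') | grep -E "^t:|pos|contact"
python3 - <<'E'
from h import *
d=cam("top"); im=np.ascontiguousarray(d["img"][:,:,::-1]);b,g,r=[im[...,i].astype(float) for i in range(3)]
e=cv2.GaussianBlur(r-b,(0,0),.8)
for nm,c,rows,sg in(("L",(150,175),range(165,195),1),("R",(430,452),list(range(200,212))+list(range(262,295)),-1)):
    P=[]
    for row in rows:
        gr=np.diff(e[row,c[0]:c[1]])*-sg; k=gr.argmax();a=gr[max(k-2,0):k+3].clip(0); P.append((c[0]+max(k-2,0)+(a*np.arange(len(a))).sum()/a.sum()+.5,row))
    W=w(d,P,0); f=np.polyfit(W[:,0],W[:,1],1); print(nm,np.polyval(f,[.43,.55,.66]).round(4),f[0].round(4))
cv2.imwrite("pics/t10.png",cv2.resize(im[100:330,115:495],None,fx=2.1,fy=2.1,interpolation=cv2.INTER_CUBIC))
E
```

```text
t: 26.32
tool_pos: [0.6532, -0.1281, 0.0096]
contact_force: [-0.0, -1.1, 0.4]
t: 26.95
tool_pos: [0.5641, -0.077, 0.1159]
contact_force: [-0.7, 0.6, 0.2]
t: 27.45
tool_pos: [0.5124, -0.0459, 0.1805]
contact_force: [0.1, -0.0, -0.8]
L [0.3187 0.3196 0.3205] 0.0082
R [-0.3035 -0.3066 -0.3095] -0.0261
```

View pics/t10.png

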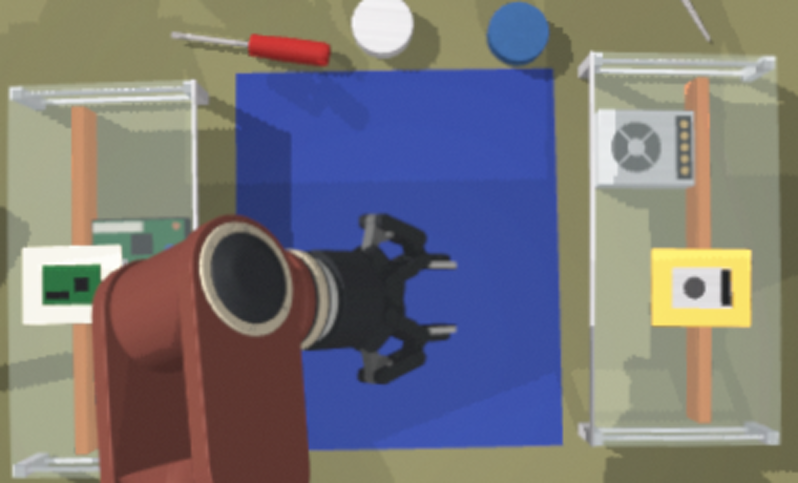

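```bash
python3 -c "
from station import finish_job; print(finish_job())"
```

```text
the job is handed in; nothing more can be done
None
```

The job is handed in at about 27.5 s: both boards are in the left (white-card) rack and the supply is in the right (yellow-card) rack, each felt to bear on its back stop; board B was pushed to 18 N, over the 12 N yield point, though the left stop shows no measurable shift, and I viewed 12 pictures, over the limit of 10.

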